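Pin the stencil boards in their case

ROBOT

A 7-joint arm with a two-finger parallel gripper is mounted at the origin on the work surface. World frame = base frame: x ahead of the robot, y to its left, z up, the work surface at z = 0. Lengths are in m, angles in rad, forces in N, time in s.
With the tool pointing down it reaches from about 0.35 to 0.9 m from the base axis. Payload 8.1 kg.
Tool frame: the origin (TCP) lies at the very end of the fingers, on their centre line; the grasp point (between the pads) lies 19 mm behind it (grasp_offset is the distance from the TCP to the grasp point, in m); z points along the fingers, y is the line along which they close (so a half turn about z gives the same grasp; the last joint's range is limited). The gripper opens to 92 mm and grips with 3 to 60 N. Pads are 19 mm wide; open, the fingers measure 130 mm over their backs; the gripper's body (75 mm by 190 mm) begins 47 mm behind the grasp point.
Start: joints at [1.06, 0.434, 0.025, 1.573, -0.012, 1.134, -0.075], TCP at [0.248, -0.574, 0.201] pointing down, gripper open.
Joint ranges: [-2.62, 2.62], [-0.44, 2.09], [-1.27, 1.32], [0.08, 2.57], [-1.32, 4.46], [0.12, 2], [-2.74, 2.74]. Speed limits (rad/s): [2.22, 2.22, 3.01, 3.01, 3.14, 3.14, 3.14].

INTERFACE

Orientations are given as a rotation vector (axis times angle).
In Python, from cell import observe, get_image, camera_params, sign_off, silhouettes, grasp_offset gives the robot as it stands. The module is installed in compiled form; this text tells all that it offers.
- The arm moves only by the tool jog_arm, never from a script. Its argument "motion" is a list that holds one entry, the list of rows, each a list of 7 numbers: the shift along the tool's x, y, z in m, then the turn, a rotation vector about the tool's x, y, z in rad, then the closure, from -1 (fully open) to 1 (shut), so that 0 is half open. In form: [[[dx, dy, dz, wx, wy, wz, hand], ...]]. A call has 1 to 10 rows; each row is the pose to reach, as a shift and turn from the pose commanded when the call began, along the tool's axes at that moment; what a row does not reach only later rows make up. A row lasts 1/12 s, in which the tool goes at most 41.7 mm and 7.16 degrees, less where a joint would pass 70% of its speed; a pose out of reach is approached as far as the arm can. A call with a gripper value outside its range is refused whole. The fingers move at their own pace and stop on an object; "force" is the grip in N (left out, the last holds). Time passes only in rows, so rows that repeat a pose let the fingers close. It gives the time, the measured TCP pose, the force, the opening and the grip force at its end, in the units of the state.
- observe(): the state, without advancing time (a new reading comes with each control period).
- get_image(name): name is "side" or "top"; returns the picture (384x512x3 uint8, red, green, blue); there is no depth.
- camera_params(name): a dict with "vertical_fov" (degrees; the focal length in pixels is half the picture's height over the tangent of half this angle, whatever the lens; pixels are square), "cx", "cy" (the principal point, pixels), "T" (4x4, takes a point from camera to world coordinates). Camera axes: x right, y down, z forward; pixel columns grow to the right and rows downward; lengths in m; the calibration is good to about 2 mm. A picture is of the moment at which its call begins. camera_params takes no time and is no camera call.
- sign_off(): hands the job in; it is judged then, once.
Trained networks look in the newest picture that a camera, given by its name, has taken for a name from the list of things; names that differ only in an ending like _2 or _b are one class to them, and where a whole thing is asked for, a point or a joint stands for the part that bears it (a point fixed in the world has none). Each returns a list of dicts, best first, with "p" (0 to 1); they miss things now and then, are a little off and sometimes report something else, mostly with a low value. They report only what shows in the picture. A call takes as long as a camera call. They do not tell look-alikes from the thing itself.
- silhouettes(query, camera): "mask" (384x512 bool, what is visible of it) and "pixel" ([column, row] in pixels, amid what is visible of it).
The state is a dict: "clock": time; "joints": joint angles; "dq": joint speeds; "joint_efforts": joint torques, N m; "position": TCP position; "ee_rot": TCP orientation; "force": force on the tool from outside, world axes, zero at the start; "ft_torque": the same for the moment, N m; "width": opening from 0.0 (shut) to 1.0 (fully open); "gripper_force": force on a finger pad.
Only numpy, scipy, OpenCV 4.12 (cv2) and the standard library are available. Lean on these libraries where they do the work, as an engineer would, in place of code of your own. Each camera call takes 0.05 s, during which the arm holds its last target. There are 200 camera calls.

TASK

Lift the lid of the plywood stencil case open until it rests back on its stop, then take the registration rod out of its wooden block and push it down through both stacked boards into the hole in the case floor, until its head sits flush on the upper board, and let go. The two boards lie one on the other in the case and have slid out of line with each other and with the floor hole, so feel for the lower board's hole with the rod and draw the boards into line. Do not knock over or shove the paint jars and the bottle.

Things in the scene. Friction and masses are not known exactly. Their poses are not given: they have to be found in the camera images.
- lid (a joint): Angle of the case's plywood lid: 0 shut, 1.85 rad (106 degrees) fully open on its stop, leaning back past upright. The hinge is free (hardly any friction): below 1.57 rad the lid falls shut, beyond it it falls open onto its stop. The lid is a slab 182 x 132 x 8 mm of about 0.22 kg.
- lid_hinge (a point): Middle of the lid's hinge line, at the top of the case's +y wall, 48 mm above the table. x runs along the hinge line; the frame does not turn with the lid. The shut lid lies from here towards -y of this frame; its free edge rises and swings over to +y.
- lid_tab (a point): Point to hold the lid by, on a wooden tongue 28 mm wide (along the hinge), 9 mm thick, that sticks 44 mm out from the middle of the lid's free edge; the point is 28 mm beyond the edge, 160 mm from the hinge line, 52.5 mm above the table when shut, and turns with the lid. Space below and beside it is free. Pinched across its width it pivots between the fingers as the lid rises.
- case: The plywood case, fixed to the table, 182 x 132 mm outside, walls 10 mm thick, 48 mm high over the table. Origin: centre of its underside; x along its length (parallel to the hinge), z up. Inside 162 mm long (x), 111.6 mm wide (y), floor 20 mm above the table.
- case_hole (a point): Mouth of the round hole, 12 mm wide, 18 mm deep, in the middle of the case floor (20 mm above the table); x along the case, z up. Hidden under two equal loose boards, one on the other.
- board_hole (a point): Mouth of the upper board's hole, on its upper face, 44 mm above the table. Both boards: plywood, 130 x 110 x 12 mm, 0.08 to 0.15 kg, one 12 mm through hole in the middle. Each slides up to 16 mm either way along the case's x from over the floor hole, 0.8 mm along y. They start 9 to 14 mm off, one towards +x, the other (lower, out of sight) towards -x, or the reverse.
- rod_head (a point): Head of the registration rod: upright aluminium cylinder, 18 mm wide, 40 mm high; the point is on its axis, 22 mm above its underside. Below it a steel shank 10 mm wide, 40 mm long, the last 6 mm narrowing to a flat nose 5 mm wide. 80 g. At the start it stands loose in a 12 mm hole of a fixed wooden block 70 x 70 x 55 mm, head resting on the block's top.
- rod_tip (a point): Tip of the rod's nose, 62 mm below the rod_head point on the rod's axis; z points up the rod to the head. With the rod home it lies 16 mm below the case floor's upper face.
- jar1: A small closed glass paint jar with a brass-coloured lid, 48 mm wide, 52 mm high; origin at the centre of its foot. To be left standing where it is.
- jar2: A small closed glass paint jar with a brass-coloured lid, 48 mm wide, 52 mm high; origin at the centre of its foot. To be left standing where it is.
- jar3: A small closed glass paint jar with a brass-coloured lid, 48 mm wide, 52 mm high; origin at the centre of its foot. To be left standing where it is.
- bottle: A closed blue plastic paint bottle, 52 mm wide, 150 mm high; origin at the centre of its foot. To be left standing where it is.
Mind the look-alikes: they are no part of the job. What is meant by the part that bears rod_head is not orange, and is the smaller of those in its own colour.

How it is judged:
By the outcome, as a careful person would: the job done as asked, in the order asked, and still so for the second after the job is handed in, with the robot touching nothing.
It also fails if it takes over 67 s, if anything falls off the work surface, if the arm or the gripper's body presses on something with over 40 N, if the wrist force passes 120 N, or if a joint passes its speed limit or range.

## Working session

There is one attempt and no reset: what is moved stays moved. The work goes in short steps, Python scripts to look and compute and a tool call to move; the robot and the scene stay as the last step left them, time stands still between calls to the robot, and variables do not carry over. Pictures are saved under pics/ and viewed, at most 10 in all, crops included, and the job is handed in when it is done.

Besides the shell and the picture viewer there is one more tool, called after ">>>" by a JSON object that holds its "name" and its "arguments", one argument or row to a line. jog_arm: Moves the arm, as the interface text tells. Its arguments: {"type":"object","properties":{"motion":{"type":"array"},"force":{"type":"number"}},"required":["motion"]}

```bash
mkdir -p pics; cat > h.py <<'E'
import numpy as np, cv2
from cell import *
from scipy.spatial.transform import Rotation as R
def cam(n):
    c=camera_params(n); return c,192/np.tan(np.radians(c["vertical_fov"])/2),np.array(c["T"])
def ray(n,px):
    c,f,T=cam(n); d=T[:3,:3]@np.array([(px[0]-c["cx"])/f,(px[1]-c["cy"])/f,1]); return T[:3,3],d/np.linalg.norm(d)
def atz(n,px,z):
    o,d=ray(n,px); return o+d*(z-o[2])/d[2]
def tri(a,b):
    (o1,d1),(o2,d2)=ray("side",a),ray("top",b)
    s=np.linalg.lstsq(np.c_[d1,-d2],o2-o1,rcond=None)[0]; p,q=o1+s[0]*d1,o2+s[1]*d2
    return (p+q)/2,np.linalg.norm(p-q)
def proj(n,P):
    c,f,T=cam(n); q=np.linalg.inv(T)@np.r_[P,1]; return np.array([c["cx"]+f*q[0]/q[2],c["cy"]+f*q[1]/q[2]])
E
python3 - <<'E'
from h import *
ims=[get_image(n) for n in("side","top")]
for n,i in zip(("side","top"),ims): cv2.imwrite(f"pics/{n}0.png",cv2.resize(i[...,::-1],(800,600)))
np.set_printoptions(precision=3,suppress=True)
for n in("side","top"):
    c=camera_params(n);print(n,c["vertical_fov"],np.array(c["T"])[:3].tolist())
    for q in("rod_head","lid_tab","case","lid","jar1","bottle"):
        for r in silhouettes(q,n):
            ys,xs=np.nonzero(r["mask"]);print(n,q,round(r["p"],2),np.round(r["pixel"]),len(xs),xs.min(),xs.max(),ys.min(),ys.max())
s=observe();print(s)
E
```

```text
side 54.7282306878999 [[0.9973008894363548, -0.06060294046129261, 0.04145141176004588, 0.5143483383509586], [-0.07081337328831865, -0.6447327709136931, 0.761120962970723, -0.6515819567327511], [-0.0194010848404176, -0.7620019276336488, -0.6472840645262469, 0.6377402744170302]]
side rod_head 0.96 [277. 312.] 493 270 285 291 332
side rod_head 0.74 [171. 328.] 354 164 179 318 348
side rod_head 0.57 [222. 311.] 171 218 228 300 319
side lid_tab 0.66 [226. 210.] 3406 182 272 184 242
side case 0.7 [232. 216.] 4358 183 271 185 248
side case 0.36 [272. 138.] 273 265 279 127 146
side lid 0.95 [228. 212.] 3316 183 271 185 241
side jar1 0.85 [272. 138.] 288 265 280 127 148
side jar1 0.75 [314. 193.] 426 307 326 183 207
side jar1 0.65 [332. 255.] 616 319 343 239 270
side bottle 0.84 [332. 349.] 1890 311 348 312 380
side bottle 0.58 [229. 211.] 3256 183 271 185 241
top 46.7340203000624 [[-0.01625292600373288, -0.9935480571288842, 0.11224126055839305, 0.4147710552442835], [-0.9998284499463669, 0.015152222288208663, -0.010652738501172626, -0.011427345339454664], [0.008883303111052608, -0.11239514373
[... 294 characters left out ...]
51
top case 0.83 [258. 220.] 2960 228 293 180 250
top lid 0.58 [256. 216.] 2881 229 292 181 250
top jar1 0.76 [304. 145.] 221 294 309 137 153
top jar1 0.76 [148. 168.] 228 135 152 162 178
top jar1 0.47 [235. 141.] 209 231 245 134 151
{'clock': 0.7, 'joints': array([ 1.06 ,  0.434,  0.025,  1.573, -0.012,  1.134, -0.075]), 'dq': array([0.   , 0.   , 0.001, 0.001, 0.   , 0.001, 0.001]), 'joint_efforts': array([ -0.   , -66.749,   0.984, -31.476,  -0.061,   0.033,   0.   ]), 'position': array([ 0.248, -0.574,  0.201]), 'ee_rot': array([ 3.076,  0.636, -0.   ]), 'force': array([0.256, 0.602, 0.199]), 'ft_torque': array([ 0.031, -0.042, -0.026]), 'gripper_force': 0.0, 'width': 0.9972667952545554}
```

View pics/side0.png

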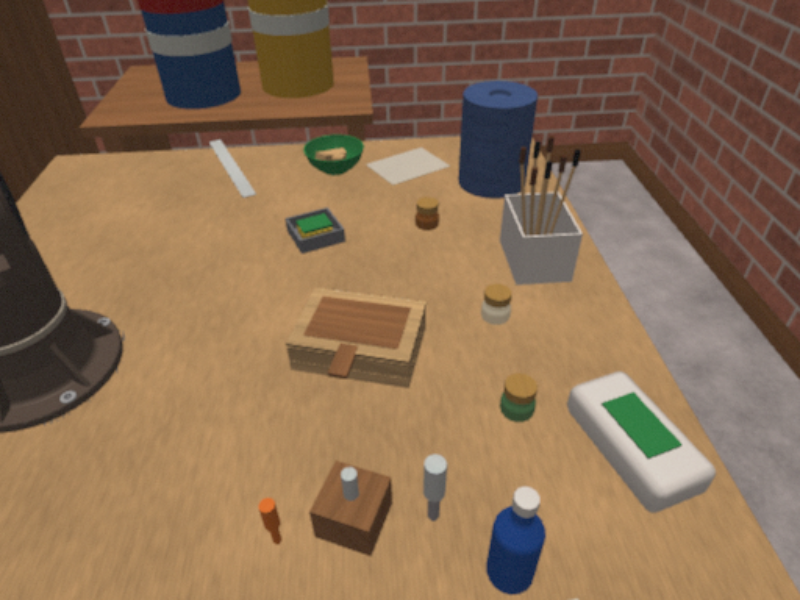

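View pics/top0.png

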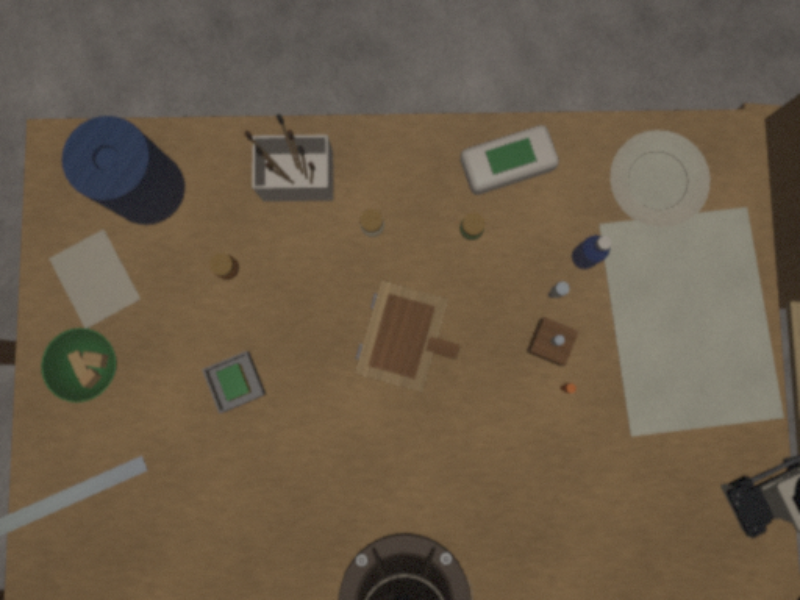

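Side view, at 800x600: the case is at (357,335) with its tab at (343,360). The block and its rod are at (350,480). The jars are at (427,213), (497,303) and (519,397), and the bottle is at (515,540).

These could be taken for the rod, at side 512 px:
- Silver in the block (222,311), smaller.
- Free-standing silver (277,312), larger.
- Orange (171,328).

I choose the one in the block and check it in a crop.

```bash
python3 - <<'E'
from h import *
a=get_image("side")[...,::-1];b=get_image("top")[...,::-1]
f=lambda i,x,y,w,h,s:cv2.resize(i[y:y+h,x:x+w],None,fx=s,fy=s,interpolation=cv2.INTER_CUBIC)
A=f(a,160,285,135,70,2.96);B=f(b,325,175,50,80,5);C=f(a,175,180,105,75,3.8);D=f(b,222,175,80,80,5)
out=np.zeros((600,800,3),np.uint8)
A=A[:285,:400];C=C[:285,:399];out[:A.shape[0],:A.shape[1]]=A;out[300:300+C.shape[0],:C.shape[1]]=C
f2=lambda i:cv2.resize(i,(300 if i is D else 187,300))
B=f2(B);D=f2(D);out[:300,405:592]=B;out[300:600,405:705]=D
cv2.imwrite("pics/crop1.png",out)
E
```

```text
(no output)
```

View pics/crop1.png

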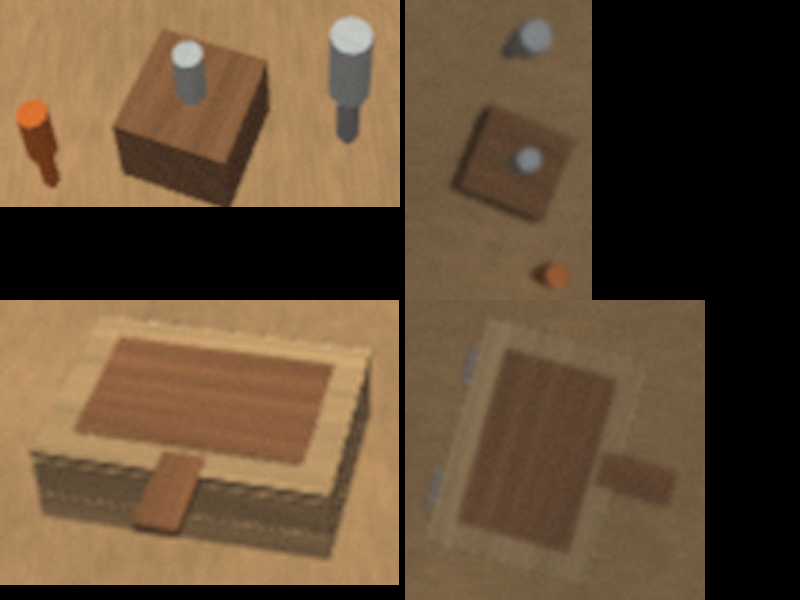

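The one in the block is silver and smaller than the free-standing silver, so it is the right rod. In crop 1, its head top is at side (223.2,303.2) and top (357.9,217.4). The hinges are on the case's +y side, and the tongue points to -y.

```bash
python3 - <<'E'
from h import *
np.set_printoptions(precision=4,suppress=True)
L=dict(rod=((223.2,303.2),(357.9,217.4)),BR=((272.4,193.2),(244.1,180.3)),FR=((261.8,231.3),(285.5,191.5)),FL=((183.7,220),(270,249.7)),BL=((202.6,185.3),(228.7,239.8)),
 t1=((210.5,239.7),(292.1,229.1)),t2=((223.2,240.5),(294.5,220.3)),)
P={}
for k,(a,b) in L.items():
    P[k],e=tri(a,b); print(k,P[k],e, atz("side",a,.056),atz("top",b,.056))
c=(P["BR"]+P["BL"]+P["FR"]+P["FL"])/4;print("c",c)
d=(P["BR"]-P["BL"]+P["FR"]-P["FL"]);print("yaw",np.degrees(np.arctan2(d[1],d[0])))
d=(P["BR"]+P["BL"]-P["FR"]-P["FL"]);print("yawy",np.degrees(np.arctan2(-d[0],d[1])))
print("rod bottom-front side at z.055",atz("side",(224.9,318.1),.055))
def box(n,px):
    pass
print(atz("top",L["rod"][1],.095),atz("side",L["rod"][0],.095))
for q in("jar1",):
  for n in("side","top"):
    for r in silhouettes(q,n): print(n,r["p"],atz(n,r["pixel"],.03))
for r in silhouettes("bottle","top")+silhouettes("bottle","side"): print(r["p"],r["pixel"])
print("bottle",atz("top",(592*.64,250*.64),.08))
E
```

```text
rod [ 0.4789 -0.2922  0.0961] 0.0005302035231143815 [ 0.4766 -0.2656  0.056 ] [ 0.4807 -0.3012  0.056 ]
BR [0.5972 0.0314 0.0558] 0.0031331575165704875 [0.5987 0.0314 0.056 ] [0.5956 0.0314 0.056 ]
FR [ 0.5614 -0.0905  0.0528] 0.0012847484137815078 [ 0.5618 -0.0935  0.056 ] [ 0.5604 -0.0903  0.056 ]
FL [ 0.3903 -0.0417  0.055 ] 0.001238380769626564 [ 0.3899 -0.0428  0.056 ] [ 0.391  -0.0415  0.056 ]
BL [0.4249 0.0787 0.0552] 0.006847905938082521 [0.4284 0.0782 0.056 ] [0.4215 0.0782 0.056 ]
t1 [ 0.4503 -0.1072  0.0547] 0.0014412775022265413 [ 0.4512 -0.1083  0.056 ] [ 0.4496 -0.1072  0.056 ]
t2 [ 0.4766 -0.1145  0.0575] 0.003107708121600667 [ 0.4781 -0.113   0.056 ] [ 0.4751 -0.1148  0.056 ]
c [ 0.4935 -0.0055  0.0547]
yaw -15.632994570155098
yawy -16.196536330654766
rod bottom-front side at z.055 [ 0.4792 -0.2951  0.055 ]
[ 0.4787 -0.2925  0.095 ] [ 0.4791 -0.2915  0.095 ]
side 0.79 [ 0.7062 -0.1501  0.03  ]
side 0.61 [0.7076 0.045  0.03  ]
side 0.53 [0.6348 0.3221 0.03  ]
top 0.76 [ 0.7084 -0.1484  0.03  ]
top 0.57 [ 0.4877 -0.0023  0.03  ]
top 0.56 [0.6409 0.3374 0.03  ]
top 0.51 [0.7201 0.061  0.03  ]
0.9 [379.0, 157.6]
0.76 [330.1, 348.7]
0.55 [271.6, 138.3]
bottle [ 0.6462 -0.364   0.08  ]
```

```bash
cat >> h.py <<'E'
np.set_printoptions(precision=4,suppress=True)
psi=np.radians(-15.9); ex=np.array([np.cos(psi),np.sin(psi),0]); ey=np.array([-np.sin(psi),np.cos(psi),0]); C=np.array([.4935,-.0055,0])
def go(pos,yawy):
    "tool shift+turn to bring TCP to pos, pointing down, closing line at yawy deg"
    s=observe(); r=R.from_rotvec(s["ee_rot"]); y=np.radians(yawy)
    Y=np.array([np.cos(y),np.sin(y),0]); Z=np.array([0,0,-1.]); G=R.from_matrix(np.c_[np.cross(Y,Z),Y,Z])
    return np.round(np.r_[r.inv().apply(np.array(pos)-s["position"]),(r.inv()*G).as_rotvec()],4)
E
python3 - <<'E'
from h import *
tab=C-.094*ey
print(tab, go(tab+[0,0,.13],-15.9), go(tab+[0,0,.13],-66.6),grasp_offset() if callable(grasp_offset) else grasp_offset)
print(tri((277,300),(360,184.6)))
E
```

```text
[ 0.4677 -0.0959  0.    ] [ 0.3914 -0.3515  0.0707  0.0001  0.0001 -0.8855] [ 0.3914 -0.3515  0.0707  0.0001  0.     -0.0006] 0.0188
(array([ 0.5701, -0.2998,  0.1057]), np.float64(0.0025145839588129573))
```

>>> {"name": "jog_arm", "arguments": {
  "motion": [
    [[0.391, -0.352, 0.071, 0, 0, -0.885, -0.2], [0.391, -0.352, 0.071, 0, 0, -0.885, -0.2], [0.391, -0.352, 0.071, 0, 0, -0.885, -0.2], [0.391, -0.352, 0.071, 0, 0, -0.885, -0.2], [0.391, -0.352, 0.071, 0, 0, -0.885, -0.2], [0.391, -0.352, 0.071, 0, 0, -0.885, -0.2], [0.391, -0.352, 0.071, 0, 0, -0.885, -0.2], [0.391, -0.352, 0.071, 0, 0, -0.885, -0.2], [0.391, -0.352, 0.071, 0, 0, -0.885, -0.2], [0.391, -0.352, 0.071, 0, 0, -0.885, -0.2]]
  ],
  "force": 10
}}

```text
clock: 1.83
position: [0.4206, -0.1968, 0.1451]
ee_rot: [2.508, 1.891, 0.001]
force: [1.6, -1.6, 1.2]
width: 0.6
gripper_force: 0.0
```

```bash
python3 - <<'E'
from h import *
tab=C-.094*ey
print(go(tab+[0,0,.12],-15.9))
E
```

```text
[ 0.11    0.0176  0.0251  0.001   0.0003 -0.001 ]
```

>>> {"name": "jog_arm", "arguments": {
  "motion": [
    [[0.11, 0.0175, 0.02, 0, 0, 0, -0.2], [0.11, 0.0175, 0.02, 0, 0, 0, -0.2], [0.11, 0.0175, 0.02, 0, 0, 0, -0.2], [0.11, 0.0175, 0.05, 0, 0, 0, -0.2], [0.11, 0.0175, 0.08, 0, 0, 0, -0.2], [0.11, 0.0175, 0.1115, 0, 0, 0, -0.2], [0.11, 0.0175, 0.1115, 0, 0, 0, -0.2], [0.11, 0.0175, 0.1115, 0, 0, 0, 0.6], [0.11, 0.0175, 0.1115, 0, 0, 0, 0.6], [0.11, 0.0175, 0.1115, 0, 0, 0, 0.6]]
  ]
}}

```text
clock: 2.67
position: [0.4685, -0.0978, 0.0353]
ee_rot: [2.507, 1.89, 0.003]
force: [-0.9, -0.3, -0.3]
width: 0.433
gripper_force: 0.0
```

>>> {"name": "jog_arm", "arguments": {
  "motion": [
    [[0, 0, 0, 0, 0, 0, 0.6], [0, 0, 0, 0, 0, 0, 0.6]]
  ]
}}

```text
clock: 2.83
position: [0.468, -0.0979, 0.0348]
ee_rot: [2.507, 1.89, 0.002]
force: [-0.9, 0.5, -0.1]
width: 0.285
gripper_force: 0.0
```

```bash
python3 - <<'E'
from h import *
s=observe();print(s["position"],s["force"],s["width"],s["gripper_force"])
print((s["position"]-C)[:2]@np.c_[ex,ey][:2])
r0=.160; p0=s["position"]; r=R.from_rotvec(s["ee_rot"])
# hinge-relative: radius 160, start angle ~ atan(4.5/160)
a0=np.arctan2(4.5,160)
for t in np.r_[.1:1.85:.15]:
    d=(-.160*np.cos(t+a0)+.160*np.cos(a0))*ey+np.array([0,0,.160*(np.sin(t+a0)-np.sin(a0))])
    print(round(t,2),np.round(r.inv().apply(d),4))
E
```

```text
[ 0.468  -0.0979  0.0348] [-0.911   0.5058 -0.1242] 0.2846813825022373 0.0
[ 0.0008 -0.0958]
0.1 [ 0.0012  0.     -0.0159]
0.25 [ 0.0061  0.0001 -0.0394]
0.4 [ 0.0144  0.0001 -0.0619]
0.55 [ 0.0259  0.0002 -0.0829]
0.7 [ 0.0405  0.0002 -0.102 ]
0.85 [ 0.0578  0.0002 -0.1186]
1.0 [ 0.0773  0.0002 -0.1325]
1.15 [ 0.0987  0.0003 -0.1433]
1.3 [ 0.1215  0.0002 -0.1508]
1.45 [ 0.1451  0.0002 -0.1548]
1.6 [ 0.1691  0.0002 -0.1552]
1.75 [ 0.1929  0.0002 -0.1521]
```

>>> {"name": "jog_arm", "arguments": {
  "motion": [
    [[0, 0, 0, 0, 0, 0, 0.6], [0, 0, 0, 0, 0, 0, 0.6], [0, 0, 0, 0, 0, 0, 0.6]]
  ],
  "force": 12
}}

```text
clock: 3.08
position: [0.4672, -0.0976, 0.0338]
ee_rot: [2.508, 1.892, 0.0]
force: [-0.4, -0.6, -0.3]
width: 0.203
gripper_force: 0.0
```

```bash
python3 - <<'E'
from h import *
s=observe();print(s["position"],s["width"],s["gripper_force"])
a=get_image("side")[...,::-1];b=get_image("top")[...,::-1]
cv2.imwrite("pics/g1.png",np.hstack([cv2.resize(a[150:270,160:300],(400,343)),cv2.resize(b[165:265,215:315],(343,343))]))
E
```

```text
[ 0.4672 -0.0976  0.0338] 0.2031149879934993 0.0
```

View pics/g1.png

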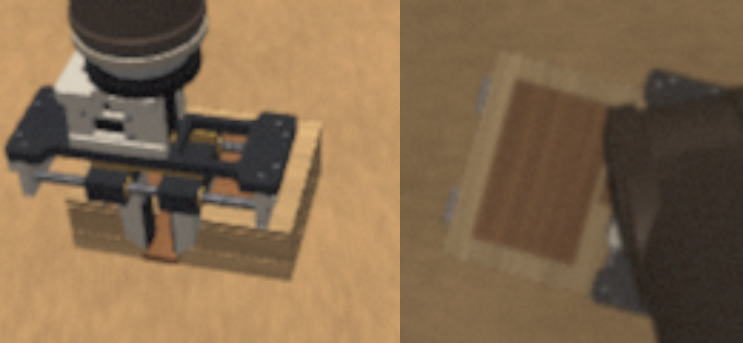

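```bash
python3 - <<'E'
from h import *
s=observe();p=s["position"]
print(proj("side",p),[proj("side",p+k*ex) for k in(-.019,.019)], proj("side",C-.094*ey+[0,0,.0525]),proj("side",C-.110*ey+[0,0,.0525]))
a=get_image("side")[...,::-1]
I=cv2.resize(a[190:255,180:275],None,fx=8,fy=8,interpolation=cv2.INTER_CUBIC)
cv2.imwrite("pics/g2.png",I)
E
```

```text
[218.826  242.5909] [array([210.4876, 241.3753]), array([227.2307, 243.8162])] [218.4473 236.0695] [216.3808 241.4993]
```

View pics/g2.png

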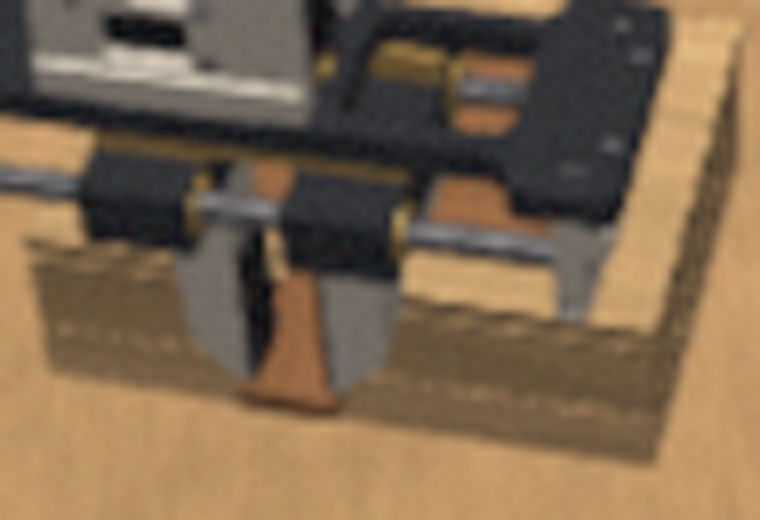

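>>> {"name": "jog_arm", "arguments": {
  "motion": [
    [[0, 0, 0, 0, 0, 0, 1], [0, 0, 0, 0, 0, 0, 1], [0, 0, 0, 0, 0, 0, 1]]
  ],
  "force": 12
}}

```text
clock: 3.48
position: [0.467, -0.0975, 0.0335]
ee_rot: [-2.508, -1.892, 0.0]
force: [-0.6, -0.8, 0.0]
width: 0.038
gripper_force: 0.0
```

```bash
python3 - <<'E'
from h import *
a=get_image("side")[...,::-1].copy()
s=observe();print(s["position"],R.from_rotvec(s["ee_rot"]).as_matrix().round(3).tolist(),s["joints"])
I=cv2.resize(a[180:255,180:275],None,fx=8,fy=8,interpolation=cv2.INTER_CUBIC)
for P,col in((s["position"],(0,0,255)),(s["position"]+[0,0,.03],(0,255,0)),(s["position"]+[0,0,.066],(255,0,0))):
    q=(proj("side",P)-[180,180]+.5)*8; cv2.circle(I,tuple(q.astype(int)),4,col,-1)
cv2.imwrite("pics/g3.png",I)
E
```

```text
[ 0.467  -0.0975  0.0334] [[0.275, 0.962, -0.0], [0.962, -0.275, 0.0], [-0.0, -0.0, -1.0]] [ 0.3569  0.449  -0.3403  2.0862  0.2439  0.6435 -0.4265]
```

View pics/g3.png

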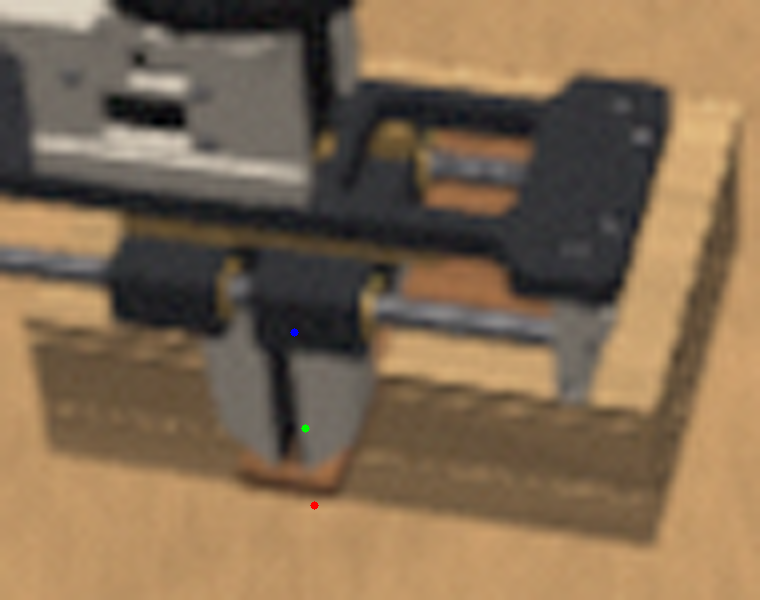

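>>> {"name": "jog_arm", "arguments": {
  "motion": [
    [[0, 0, 0.002, 0, 0, 0, 1], [0, 0, 0.004, 0, 0, 0, 1], [0, 0, 0.004, 0, 0, 0, 1]]
  ]
}}

```text
clock: 3.78
position: [0.4674, -0.0976, 0.0309]
ee_rot: [2.507, 1.891, -0.0]
force: [-6.7, 0.2, 25.6]
width: 0.007
gripper_force: 12.9
```

```bash
python3 - <<'E'
from h import *
s=observe();print(s["force"],s["ft_torque"],s["position"],s["width"])
I=get_image("side")[...,::-1];cv2.imwrite("pics/raw_side.png",I)
for n in("side","top"): print(camera_params(n)["cx"],camera_params(n)["cy"])
E
```

```text
[-6.6659  0.1973 25.5715] [0.1133 1.5181 0.0258] [ 0.4674 -0.0976  0.0309] 0.00679572047266145
252.98792360261746 194.0870959019431
263.48813623772503 191.3546263408992
```

>>> {"name": "jog_arm", "arguments": {
  "motion": [
    [[0, 0, -0.02, 0, 0, 0, 1], [0, 0, -0.04, 0, 0, 0, 0.5], [0, 0, -0.06, 0, 0, 0, -0.1], [0, 0, -0.06, 0, 0, 0, -0.1], [0, 0, -0.06, 0, 0, 0, -0.1]]
  ]
}}

```text
clock: 4.25
position: [0.4678, -0.0977, 0.0902]
ee_rot: [2.507, 1.891, 0.002]
force: [-0.2, -1.0, -0.5]
width: 0.246
gripper_force: 0.0
```

```bash
python3 - <<'E'
from h import *
p=np.array([.467,-.0975,.0334])
for r in(236.5,237.5):
  for z in(.057,.060): q=atz("side",(216.2,r),z); print(r,z,q,q-p)
b=get_image("top")[...,::-1];a=get_image("side")[...,::-1]
A=cv2.resize(a[145:245,185:275],None,fx=5,fy=5,interpolation=cv2.INTER_CUBIC);B=cv2.resize(b[175:255,225:295],(420,500),interpolation=cv2.INTER_CUBIC)
out=np.hstack([A,B])
cv2.imwrite("pics/g4.png",out[:, :800]);print(observe()["position"])
E
```

```text
236.5 0.057 [ 0.4633 -0.101   0.057 ] [-0.0037 -0.0035  0.0236]
236.5 0.06 [ 0.4636 -0.1039  0.06  ] [-0.0034 -0.0064  0.0266]
237.5 0.057 [ 0.4633 -0.1039  0.057 ] [-0.0037 -0.0064  0.0236]
237.5 0.06 [ 0.4636 -0.1067  0.06  ] [-0.0034 -0.0092  0.0266]
[ 0.4665 -0.0976  0.0888]
```

View pics/g4.png

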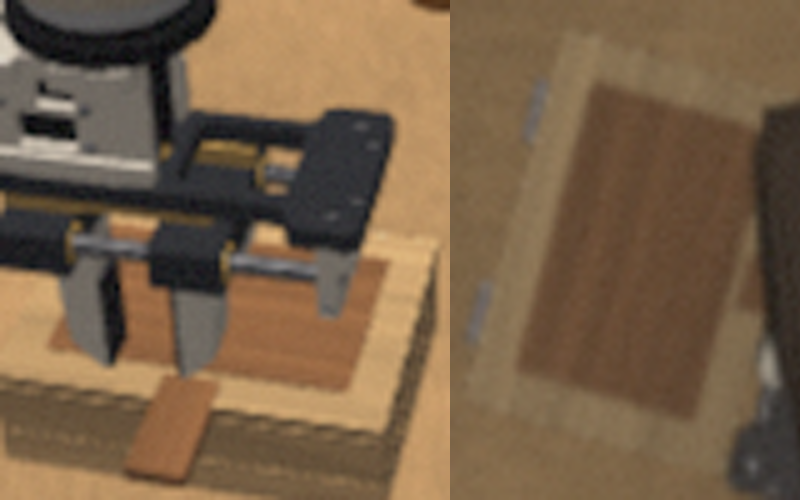

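```bash
python3 - <<'E'
from h import *
p=np.array([.4665,-.0976,.0888])
for z in(.108,.112,.116): q=atz("side",(214.2,218.2),z); print(q-p,((q-C)@ex,(q-C)@ey))
E
```

```text
[-0.0031  0.      0.0192] (np.float64(-0.003681483049828238), np.float64(-0.09678167095000374))
[-0.0027 -0.0042  0.0232] (np.float64(-0.0021657795320914504), np.float64(-0.10069959425519037))
[-0.0023 -0.0083  0.0272] (np.float64(-0.0006500760143546454), np.float64(-0.10461751756037688))
```

>>> {"name": "jog_arm", "arguments": {
  "motion": [
    [[0.006, 0.002, 0, 0, 0, 0, -0.3], [0.006, 0.002, 0, 0, 0, 0, -0.3], [0.006, 0.002, 0.02, 0, 0, 0, -0.3], [0.006, 0.002, 0.04, 0, 0, 0, -0.3], [0.006, 0.002, 0.055, 0, 0, 0, -0.3], [0.006, 0.002, 0.07, 0, 0, 0, -0.3], [0.006, 0.002, 0.079, 0, 0, 0, -0.3], [0.006, 0.002, 0.079, 0, 0, 0, 0.6], [0.006, 0.002, 0.079, 0, 0, 0, 0.6], [0.006, 0.002, 0.079, 0, 0, 0, 0.6]]
  ],
  "force": 12
}}

```text
clock: 5.18
position: [0.4711, -0.0922, 0.011]
ee_rot: [2.507, 1.892, 0.001]
force: [-0.2, 0.3, 0.2]
width: 0.482
gripper_force: 0.0
```

>>> {"name": "jog_arm", "arguments": {
  "motion": [
    [[0, 0, 0, 0, 0, 0, 0.6], [0, 0, 0, 0, 0, 0, 0.6], [0, 0, 0, 0, 0, 0, 0.6], [0, 0, 0, 0, 0, 0, 0.6]]
  ]
}}

```text
clock: 5.52
position: [0.4673, -0.0914, 0.0106]
ee_rot: [-2.505, -1.89, 0.006]
force: [-10.1, 4.6, 7.5]
width: 0.304
gripper_force: 12.0
```

>>> {"name": "jog_arm", "arguments": {
  "motion": [
    [[0, -0.005, 0, 0, 0, 0, 0.6], [0.001, -0.005, -0.016, 0, 0, 0, 0.6], [0.0035, -0.005, -0.0275, 0, 0, 0, 0.6], [0.006, -0.005, -0.0395, 0, 0, 0, 0.6], [0.01, -0.005, -0.051, 0, 0, 0, 0.6], [0.0145, -0.005, -0.062, 0, 0, 0, 0.6], [0.02, -0.005, -0.0725, 0, 0, 0, 0.6], [0.026, -0.005, -0.083, 0, 0, 0, 0.6], [0.033, -0.005, -0.093, 0, 0, 0, 0.6], [0.0405, -0.005, -0.102, 0, 0, 0, 0.6]]
  ]
}}

```text
clock: 6.35
position: [0.4792, -0.0519, 0.1142]
ee_rot: [2.506, 1.889, 0.006]
force: [7.4, -1.3, -4.1]
width: 0.307
gripper_force: 12.0
```

>>> {"name": "jog_arm", "arguments": {
  "motion": [
    [[0.0085, 0.003, -0.0085, 0, 0, 0, 0.6], [0.0175, 0.003, -0.0165, 0, 0, 0, 0.6], [0.027, 0.003, -0.024, 0, 0, 0, 0.6], [0.037, 0.003, -0.0305, 0, 0, 0, 0.6], [0.0475, 0.003, -0.0365, 0, 0, 0, 0.6], [0.058, 0.003, -0.0415, 0, 0, 0, 0.6], [0.0695, 0.003, -0.0455, 0, 0, 0, 0.6], [0.081, 0.003, -0.049, 0, 0, 0, 0.6], [0.093, 0.003, -0.051, 0, 0, 0, 0.6], [0.1045, 0.003, -0.053, 0, 0, 0, 0.6]]
  ]
}}

```text
clock: 7.18
position: [0.5094, 0.049, 0.1657]
ee_rot: [2.507, 1.892, 0.001]
force: [3.9, -1.5, -7.0]
width: 0.305
gripper_force: 12.0
```

>>> {"name": "jog_arm", "arguments": {
  "motion": [
    [[0.012, 0.001, -0.0005, 0, 0, 0, 0.6], [0.024, 0.001, -0.0005, 0, 0, 0, 0.6], [0.036, 0.001, 0.001, 0, 0, 0, 0.6], [0.048, 0.001, 0.0025, 0, 0, 0, 0.6], [0.0555, 0.001, 0.0045, 0, 0, 0, 0.6], [0.06, 0.001, 0.006, 0, 0, 0, 0.6], [0.06, 0.001, 0.006, 0, 0, 0, 0.6]]
  ]
}}

```text
clock: 7.77
position: [0.5268, 0.1067, 0.1595]
ee_rot: [-2.507, -1.894, -0.003]
force: [0.9, 1.1, 4.7]
width: 0.304
gripper_force: 12.0
```

>>> {"name": "jog_arm", "arguments": {
  "motion": [
    [[0, 0, 0, 0, 0, 0, 0.0], [0, 0, 0, 0, 0, 0, 0.0], [0, 0, 0, 0, 0, 0, 0.0], [0, 0, -0.025, 0, 0, 0, 0.0], [0, 0, -0.06, 0, 0, 0, 0.0], [0, 0, -0.08, 0, 0, 0, 0.0], [-0.04, 0, -0.08, 0, 0, 0, 0.0], [-0.08, 0, -0.08, 0, 0, 0, 0.0], [-0.12, 0, -0.08, 0, 0, 0, 0.0], [-0.16, 0, -0.08, 0, 0, 0, 0.0]]
  ]
}}

```text
clock: 8.6
position: [0.4809, -0.0507, 0.2396]
ee_rot: [2.508, 1.892, -0.0]
force: [1.5, -0.9, 0.5]
width: 0.497
gripper_force: 0.0
```

```bash
python3 - <<'E'
from h import *
print(observe()["position"],observe()["force"])
print(go([.4785,-.2925,.15],-66))
E
```

```text
[ 0.4809 -0.0507  0.2396] [ 1.5077 -0.9405  0.5072]
[-0.2332  0.0641  0.0897  0.0004  0.0002  0.8736]
```

>>> {"name": "jog_arm", "arguments": {
  "motion": [
    [[-0.04, 0.011, 0, 0, 0, 0.125, 0.0], [-0.08, 0.022, 0, 0, 0, 0.25, 0.0], [-0.12, 0.033, 0, 0, 0, 0.375, 0.0], [-0.16, 0.044, 0, 0, 0, 0.5, 0.0], [-0.2, 0.055, 0.03, 0, 0, 0.62, 0.0], [-0.233, 0.064, 0.06, 0, 0, 0.75, 0.0], [-0.233, 0.064, 0.09, 0, 0, 0.874, 0.0], [-0.233, 0.064, 0.12, 0, 0, 0.874, 0.0], [-0.233, 0.064, 0.12, 0, 0, 0.874, 0.0], [-0.233, 0.064, 0.12, 0, 0, 0.874, 0.0]]
  ]
}}

```text
clock: 9.43
position: [0.4783, -0.2897, 0.1187]
ee_rot: [-3.07, -0.654, 0.004]
force: [-0.4, -0.1, 1.4]
width: 0.501
gripper_force: 0.0
```

```bash
python3 - <<'E'
from h import *
s=observe();print(s["position"],s["force"])
a=get_image("side")[...,::-1]
print("lid", [ (round(r["p"],2),np.round(r["pixel"])) for r in silhouettes("lid","side")], proj("side",C+(.066+.02)*ey+[0,0,.13]))
for r in silhouettes("rod_head","side"): print(r["p"],r["pixel"])
A=cv2.resize(a[230:350,170:290],(600,600),interpolation=cv2.INTER_CUBIC);B=cv2.resize(a[100:260,170:290],(200,266))
out=np.zeros((600,800,3),np.uint8);out[:,:600]=A;out[:266,600:]=B
cv2.imwrite("pics/r1.png",out)
E
```

```text
[ 0.4783 -0.2897  0.1187] [-0.4172 -0.0782  1.4229]
lid [(0.56, array([256., 165.]))] [236.5894 159.1754]
0.83 [276.5, 311.0]
0.48 [171.8, 332.2]
0.41 [224.3, 316.7]
```

View pics/r1.png

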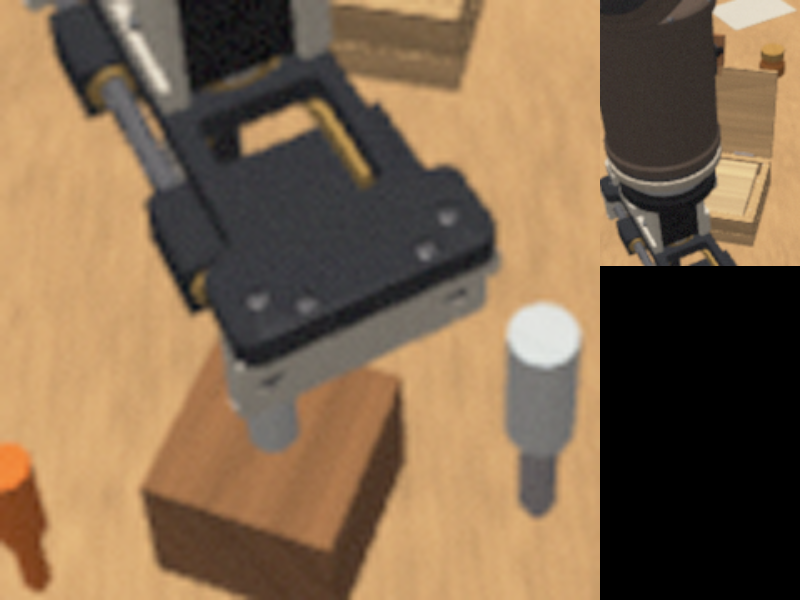

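>>> {"name": "jog_arm", "arguments": {
  "motion": [
    [[0, 0, 0.02, 0, 0, 0, 0.0], [0, 0, 0.04, 0, 0, 0, 0.0], [0, 0, 0.055, 0, 0, 0, 0.0], [0, 0, 0.068, 0, 0, 0, 0.0], [0, 0, 0.075, 0, 0, 0, 0.0], [0, 0, 0.075, 0, 0, 0, 0.0]]
  ]
}}

```text
clock: 10.08
position: [0.4799, -0.2901, 0.0448]
ee_rot: [3.073, 0.654, 0.001]
force: [0.5, -0.0, -0.5]
width: 0.502
gripper_force: 0.0
```

>>> {"name": "jog_arm", "arguments": {
  "motion": [
    [[0, 0, 0.004, 0, 0, 0, 0.0], [0, 0, 0.008, 0, 0, 0, 0.3], [0, 0, 0.008, 0, 0, 0, 0.8], [0, 0, 0.008, 0, 0, 0, 0.9], [0, 0, 0.008, 0, 0, 0, 0.9], [0, 0, 0.008, 0, 0, 0, 0.9], [0, 0, 0.008, 0, 0, 0, 0.9]]
  ],
  "force": 15
}}

```text
clock: 10.67
position: [0.4798, -0.2905, 0.0369]
ee_rot: [3.073, 0.653, 0.001]
force: [-0.5, 0.4, 2.5]
width: 0.19
gripper_force: 15.0
```

>>> {"name": "jog_arm", "arguments": {
  "motion": [
    [[0, 0, 0, 0, 0, 0, 0.9], [0, 0, 0, 0, 0, 0, 0.9], [0, 0, -0.015, 0, 0, 0, 0.9], [0, 0, -0.03, 0, 0, 0, 0.9], [0, 0, -0.06, 0, 0, 0, 0.9], [0, 0, -0.1, 0, 0, 0, 0.9], [0, 0, -0.11, 0, 0, 0, 0.9], [0, 0, -0.11, 0, 0, 0, 0.9]]
  ],
  "force": 45
}}

```text
clock: 11.33
position: [0.4817, -0.2914, 0.1499]
ee_rot: [3.069, 0.652, 0.008]
force: [1.7, -0.6, -0.3]
width: 0.186
gripper_force: 45.0
```

```bash
python3 - <<'E'
from h import *
b=get_image("top")[...,::-1];a=get_image("side")[...,::-1]
s=observe();print(s["position"],s["force"],s["width"],s["gripper_force"])
for n in("top","side"):
  for q in("board_hole","rod_tip"):
    for r in silhouettes(q,n): print(n,q,r["p"],r["pixel"],r["mask"].sum(),atz(n,r["pixel"],.044))
print("pred hole", proj("top",C+[0,0,.044]),proj("side",C+[0,0,.044]))
B=cv2.resize(b[178:258,225:305],(400,400),interpolation=cv2.INTER_CUBIC)
A=cv2.resize(a[180:260,180:290],(400,291),interpolation=cv2.INTER_CUBIC)
E2=cv2.resize(a[225:355,170:285],(265,300))
out=np.zeros((600,800,3),np.uint8);out[:400,:400]=B;out[:291,400:]=A;out[300:600,400:665]=E2
cv2.imwrite("pics/b1.png",out)
E
```

```text
[ 0.4793 -0.2903  0.1461] [ 0.4918  0.699  -0.815 ] 0.18861964004334067 44.999772906303406
top board_hole 0.62 [253.8, 209.1] 1623 [0.5107 0.004  0.044 ]
top rod_tip 0.59 [358.2, 184.9] 81 [ 0.5783 -0.3086  0.044 ]
top rod_tip 0.58 [363.6, 249.9] 40 [ 0.3856 -0.3168  0.044 ]
side board_hole 0.62 [246.1, 208.4] 858 [ 0.5324 -0.0041  0.044 ]
side board_hole 0.27 [255.2, 165.1] 1879 [0.567  0.1676 0.044 ]
side rod_tip 0.97 [275.6, 312.2] 451 [ 0.5696 -0.2841  0.044 ]
side rod_tip 0.71 [174.3, 330.0] 278 [ 0.3906 -0.304   0.044 ]
pred hole [257.1051 214.8675] [229.6647 209.8316]
```

View pics/b1.png

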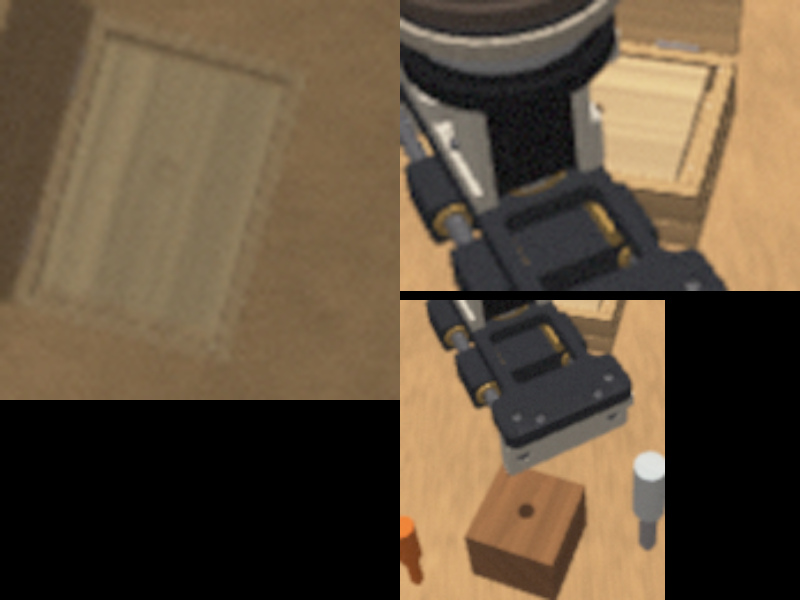

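>>> {"name": "jog_arm", "arguments": {
  "motion": [
    [[-0.035, -0.01, -0.01, 0, 0, 0, 0.9], [-0.075, -0.023, -0.02, 0, 0, 0, 0.9], [-0.115, -0.035, -0.03, 0, 0, 0, 0.9], [-0.15, -0.045, -0.03, 0, 0, 0, 0.9], [-0.15, -0.045, -0.03, 0, 0, 0, 0.9]]
  ]
}}

```text
clock: 12.05
position: [0.3162, -0.3112, 0.1757]
ee_rot: [-3.073, -0.642, 0.008]
force: [-0.7, -0.4, -1.8]
width: 0.184
gripper_force: 45.0
```

```bash
cat > rect.py <<'E'
from h import *
def rect(n,k=8,z=.044,s=4.4,X=85,Y=62):
    a=np.mean([get_image(n).astype(np.float32) for _ in range(k)],0)
    xs,ys=np.meshgrid(np.arange(-X,X,1/s),np.arange(Y,-Y,-1/s))
    c,f,T=cam(n);Ti=np.linalg.inv(T)
    P=C[:,None]+ex[:,None]*xs.ravel()/1e3+ey[:,None]*ys.ravel()/1e3; P[2]=z
    q=Ti[:3,:3]@P+Ti[:3,3:]
    u=(c["cx"]+f*q[0]/q[2]).reshape(xs.shape);v=(c["cy"]+f*q[1]/q[2]).reshape(xs.shape)
    return cv2.remap(a,u.astype(np.float32),v.astype(np.float32),cv2.INTER_CUBIC)
E
python3 - <<'E'
from rect import *
ims=[]
for n in("top","side"):
    I=rect(n,6,s=2.35)
    g=I.mean(2); lo,hi=np.percentile(g,[8,95]);E=np.clip((I-lo)/(hi-lo)*230,0,255).astype(np.uint8)[...,::-1]
    ims.append(E)
    G=cv2.GaussianBlur(g,(0,0),2.5)-cv2.GaussianBlur(g,(0,0),12)
    h,w=g.shape; sub=G[h//2-20:h//2+20, w//2-45:w//2+45]
    prof=G[h//2-8:h//2+8].mean(0)
    print(n,np.round(prof[w//2-47:w//2+48:5],1))
    iy,ix=np.unravel_index(sub.argmin(),sub.shape);print("dark at mm",(ix-45)/2.35,(20-iy)/2.35,sub.min())
out=np.vstack(ims); out=cv2.resize(out,(int(out.shape[1]*600/out.shape[0]) if out.shape[0]>600 else out.shape[1],min(600,out.shape[0])))
for k in range(-80,81,10):
    cv2.line(out,(int((k+85)*2.35),288),(int((k+85)*2.35),296),(0,0,255) if k else (255,0,0),1)
out=cv2.resize(out,None,fx=1.02,fy=1.02)
cv2.imwrite("pics/rect.png",out);print(out.shape,observe()["position"])
E
```

```text
top [ 0.   0.4  1.2  1.   0.7  0.7  0.4  0.8  1.3  0.8 -0.8 -1.1  0.3  1.2
  0.9 -1.4 -2.6 -1.1  0.9]
dark at mm 14.042553191489361 4.25531914893617 -5.529846
side [  2.    2.1   2.2   1.8   1.8   2.4   4.    6.6  11.1  11.5  -2.4 -25.7
 -38.6 -39.7 -34.5 -20.   -0.7  10.3   9.7]
dark at mm 6.382978723404255 2.553191489361702 -47.311493
(596, 408, 3) [ 0.3246 -0.31    0.1763]
```

View pics/rect.png

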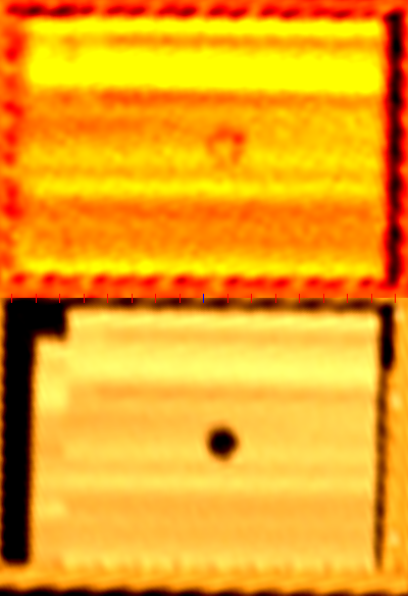

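The enhanced side view (lower half) shows the upper board's hole clearly, about 7.5 mm to +x of my case centre. The top view agrees. Next I take its centroid.

```bash
python3 - <<'E'
from rect import *
for n in("side","top"):
    g=rect(n,3,s=4).mean(2); h,w=g.shape
    sub=g[h//2-48:h//2+48, w//2-20:w//2+80]
    if n=="side":
        m=(sub<(sub.min()+np.median(sub))/2).astype(np.uint8); k,l,st,ce=cv2.connectedComponentsWithStats(m); i=1+st[1:,4].argmax()
        x,y=(ce[i][0]-20)/4,(48-ce[i][1])/4; print(n,x,y,st[i]/4)
P=C+ex*x/1e3+ey*y/1e3; print(P, go(P+[.001,.0017,.10],-15.9), go(P+[.001,.0017,.10],-66), observe()["position"])
E
```

```text
side 7.4584502103786825 1.7664796633941098 [  7.25   5.    10.75  11.   356.5 ]
[ 0.5012 -0.0058  0.    ] [ 0.287  -0.2073  0.0765  0.0001  0.     -0.8746] [ 0.287  -0.2073  0.0765  0.0001 -0.     -0.0002] [ 0.3243 -0.3102  0.1765]
```

>>> {"name": "jog_arm", "arguments": {
  "motion": [
    [[0.036, -0.026, 0, 0, 0, -0.12, 0.9], [0.072, -0.052, 0, 0, 0, -0.24, 0.9], [0.108, -0.078, 0, 0, 0, -0.36, 0.9], [0.144, -0.104, 0, 0, 0, -0.48, 0.9], [0.18, -0.13, 0, 0, 0, -0.6, 0.9], [0.215, -0.156, 0, 0, 0, -0.72, 0.9], [0.251, -0.182, 0.02, 0, 0, -0.84, 0.9], [0.287, -0.207, 0.04, 0, 0, -0.875, 0.9], [0.287, -0.207, 0.06, 0, 0, -0.875, 0.9], [0.287, -0.207, 0.0765, 0, 0, -0.875, 0.9]]
  ]
}}

```text
clock: 13.78
position: [0.5045, 0.002, 0.0984]
ee_rot: [-2.499, -1.901, -0.006]
force: [-0.7, -0.1, -0.1]
width: 0.186
gripper_force: 45.0
```

```bash
python3 - <<'E'
from h import *
get_image("side")
s=observe();print(s["position"],s["force"],s["width"]);print(go([.5022,-.0041,.072],-15.9))
E
```

```text
[ 0.5011 -0.0013  0.0957] [-1.1837 -1.7481 -3.6467] 0.18495424038986055
[-0.0024  0.0019  0.0237 -0.0047 -0.0004  0.0053]
```

>>> {"name": "jog_arm", "arguments": {
  "motion": [
    [[0, 0, 0.01, 0, 0, 0, 0.9], [0, 0, 0.02, 0, 0, 0, 0.9], [0, 0, 0.027, 0, 0, 0, 0.9], [0, 0, 0.03, 0, 0, 0, 0.9], [0, 0, 0.032, 0, 0, 0, 0.9], [0, 0, 0.034, 0, 0, 0, 0.9]]
  ]
}}

```text
clock: 14.33
position: [0.5026, -0.0049, 0.0664]
ee_rot: [2.507, 1.892, 0.001]
force: [0.4, -0.5, -0.2]
width: 0.185
gripper_force: 45.0
```

>>> {"name": "jog_arm", "arguments": {
  "motion": [
    [[0, 0, 0.002, 0, 0, 0, 0.9], [0, 0, 0.004, 0, 0, 0, 0.9], [0, 0, 0.004, 0, 0, 0, 0.9]]
  ]
}}

```text
clock: 14.58
position: [0.5023, -0.0045, 0.0619]
ee_rot: [2.507, 1.893, -0.0]
force: [-0.2, 0.1, 0.6]
width: 0.186
gripper_force: 45.0
```

>>> {"name": "jog_arm", "arguments": {
  "motion": [
    [[0, 0, 0.002, 0, 0, 0, 0.9], [0, 0, 0.004, 0, 0, 0, 0.9], [0, 0, 0.005, 0, 0, 0, 0.9], [0, 0, 0.005, 0, 0, 0, 0.9]]
  ]
}}

```text
clock: 14.92
position: [0.5021, -0.0044, 0.0567]
ee_rot: [-2.507, -1.893, 0.001]
force: [-0.3, -0.0, -1.3]
width: 0.184
gripper_force: 45.0
```

>>> {"name": "jog_arm", "arguments": {
  "motion": [
    [[0, 0, 0.001, 0, 0, 0, 0.9], [0, 0, 0.003, 0, 0, 0, 0.9], [0, 0, 0.004, 0, 0, 0, 0.9], [0, 0, 0.004, 0, 0, 0, 0.9]]
  ]
}}

```text
clock: 15.25
position: [0.5028, -0.0043, 0.0535]
ee_rot: [2.506, 1.893, 0.001]
force: [-1.3, -0.6, 8.0]
width: 0.184
gripper_force: 45.0
```

>>> {"name": "jog_arm", "arguments": {
  "motion": [
    [[0, -0.0015, -0.0005, 0, 0, 0, 0.9], [0, -0.003, -0.0005, 0, 0, 0, 0.9], [0, -0.0045, -0.0005, 0, 0, 0, 0.9], [0, -0.006, -0.0005, 0, 0, 0, 0.9], [0, -0.0075, -0.0005, 0, 0, 0, 0.9], [0, -0.009, -0.0005, 0, 0, 0, 0.9], [0, -0.0105, -0.0005, 0, 0, 0, 0.9], [0, -0.012, -0.0005, 0, 0, 0, 0.9], [0, -0.012, -0.0005, 0, 0, 0, 0.9]]
  ]
}}

```text
clock: 16.0
position: [0.4905, -0.001, 0.0536]
ee_rot: [2.507, 1.894, 0.0]
force: [1.5, -0.9, 3.4]
width: 0.186
gripper_force: 45.0
```

>>> {"name": "jog_arm", "arguments": {
  "motion": [
    [[0, -0.0015, 0, 0, 0, 0, 0.9], [0, -0.003, 0, 0, 0, 0, 0.9], [0, -0.0045, 0, 0, 0, 0, 0.9], [0, -0.0045, 0, 0, 0, 0, 0.9]]
  ]
}}

```text
clock: 16.33
position: [0.4852, 0.0002, 0.0531]
ee_rot: [-2.506, -1.893, 0.003]
force: [-0.4, -0.2, -1.1]
width: 0.188
gripper_force: 45.0
```

>>> {"name": "jog_arm", "arguments": {
  "motion": [
    [[0, -0.001, 0.001, 0, 0, 0, 0.9], [0, -0.002, 0.001, 0, 0, 0, 0.9], [0, -0.002, 0.001, 0, 0, 0, 0.9]]
  ]
}}

```text
clock: 16.58
position: [0.4838, 0.0007, 0.0522]
ee_rot: [-2.506, -1.893, 0.001]
force: [-0.7, 0.1, -0.9]
width: 0.184
gripper_force: 45.0
```

>>> {"name": "jog_arm", "arguments": {
  "motion": [
    [[0, -0.001, 0.001, 0, 0, 0, 0.9], [0, -0.0015, 0.003, 0, 0, 0, 0.9], [0, -0.0015, 0.004, 0, 0, 0, 0.9], [0, -0.0015, 0.004, 0, 0, 0, 0.9]]
  ]
}}

```text
clock: 16.92
position: [0.4834, 0.0009, 0.0484]
ee_rot: [2.507, 1.893, 0.001]
force: [1.6, -0.4, 0.1]
width: 0.185
gripper_force: 45.0
```

>>> {"name": "jog_arm", "arguments": {
  "motion": [
    [[0, 0, 0.002, 0, 0, 0, 0.9], [0, 0, 0.004, 0, 0, 0, 0.9], [0, 0, 0.005, 0, 0, 0, 0.9], [0, 0, 0.006, 0, 0, 0, 0.9], [0, 0, 0.006, 0, 0, 0, 0.9]]
  ]
}}

```text
clock: 17.33
position: [0.4828, 0.0011, 0.0422]
ee_rot: [-2.506, -1.893, 0.001]
force: [1.3, -0.3, -1.7]
width: 0.186
gripper_force: 45.0
```

>>> {"name": "jog_arm", "arguments": {
  "motion": [
    [[0, 0, 0.001, 0, 0, 0, 0.9], [0, 0, 0.0015, 0, 0, 0, 0.9], [0, 0, 0.0015, 0, 0, 0, 0.9]]
  ]
}}

```text
clock: 17.58
position: [0.483, 0.0012, 0.0414]
ee_rot: [2.507, 1.893, -0.0]
force: [-1.8, -0.5, 8.6]
width: 0.183
gripper_force: 45.0
```

Floor contact. Now I draw both boards back towards +x.

>>> {"name": "jog_arm", "arguments": {
  "motion": [
    [[0, 0.001, -0.0005, 0, 0, 0, 0.9], [0, 0.002, -0.0005, 0, 0, 0, 0.9], [0, 0.003, -0.0005, 0, 0, 0, 0.9], [0, 0.004, -0.0005, 0, 0, 0, 0.9], [0, 0.005, -0.0005, 0, 0, 0, 0.9], [0, 0.006, -0.0005, 0, 0, 0, 0.9], [0, 0.006, -0.0005, 0, 0, 0, 0.9]]
  ]
}}

```text
clock: 18.17
position: [0.4859, 0.0002, 0.0413]
ee_rot: [-2.504, -1.893, 0.006]
force: [-7.6, 2.0, 12.9]
width: 0.186
gripper_force: 45.1
```

>>> {"name": "jog_arm", "arguments": {
  "motion": [
    [[0, 0.001, 0, 0, 0, 0, 0.9], [0, 0.002, 0, 0, 0, 0, 0.9], [0, 0.002, 0, 0, 0, 0, 0.9]]
  ]
}}

```text
clock: 18.42
position: [0.4876, -0.0003, 0.0413]
ee_rot: [-2.503, -1.893, 0.007]
force: [-9.0, 2.3, 12.4]
width: 0.183
gripper_force: 45.1
```

>>> {"name": "jog_arm", "arguments": {
  "motion": [
    [[0, 0.001, -0.0005, 0, 0, 0, 0.9], [0, 0.002, -0.0005, 0, 0, 0, 0.9], [0, 0.003, -0.0005, 0, 0, 0, 0.9], [0, 0.003, -0.0005, 0, 0, 0, 0.9]]
  ]
}}

```text
clock: 18.75
position: [0.4936, -0.0021, 0.0417]
ee_rot: [-2.507, -1.893, 0.001]
force: [-0.8, -1.2, -0.9]
width: 0.187
gripper_force: 45.0
```

>>> {"name": "jog_arm", "arguments": {
  "motion": [
    [[0, 0.001, 0, 0, 0, 0, 0.9], [0, 0.002, 0, 0, 0, 0, 0.9], [0, 0.002, 0, 0, 0, 0, 0.9]]
  ]
}}

```text
clock: 19.0
position: [0.4958, -0.0026, 0.0419]
ee_rot: [2.507, 1.893, -0.0]
force: [-0.7, -0.7, -0.4]
width: 0.19
gripper_force: 45.0
```

>>> {"name": "jog_arm", "arguments": {
  "motion": [
    [[0, 0, 0.001, 0, 0, 0, 0.9], [0, 0, 0.002, 0, 0, 0, 0.9], [0, 0, 0.002, 0, 0, 0, 0.9]]
  ]
}}

```text
clock: 19.25
position: [0.4957, -0.0025, 0.0399]
ee_rot: [2.507, 1.893, 0.0]
force: [-0.3, -0.3, -0.6]
width: 0.19
gripper_force: 45.0
```

>>> {"name": "jog_arm", "arguments": {
  "motion": [
    [[0, 0, 0.002, 0, 0, 0, 0.9], [0, 0, 0.004, 0, 0, 0, 0.9], [0, 0, 0.004, 0, 0, 0, 0.9]]
  ]
}}

```text
clock: 19.5
position: [0.4954, -0.0025, 0.0357]
ee_rot: [-2.507, -1.893, 0.0]
force: [-0.8, -0.2, -1.4]
width: 0.186
gripper_force: 45.0
```

>>> {"name": "jog_arm", "arguments": {
  "motion": [
    [[0, 0, 0.002, 0, 0, 0, 0.9], [0, 0, 0.003, 0, 0, 0, 0.9], [0, 0, 0.003, 0, 0, 0, 0.9]]
  ]
}}

```text
clock: 19.75
position: [0.4952, -0.0026, 0.0327]
ee_rot: [-2.507, -1.893, 0.001]
force: [-0.4, 0.5, -0.6]
width: 0.186
gripper_force: 45.0
```

>>> {"name": "jog_arm", "arguments": {
  "motion": [
    [[0, 0, 0.002, 0, 0, 0, 0.9], [0, 0, 0.004, 0, 0, 0, 0.9], [0, 0, 0.005, 0, 0, 0, 0.9], [0, 0, 0.005, 0, 0, 0, 0.9]]
  ]
}}

```text
clock: 20.08
position: [0.4953, -0.0025, 0.0276]
ee_rot: [-2.507, -1.893, 0.001]
force: [-1.7, -0.6, -1.5]
width: 0.188
gripper_force: 45.0
```

>>> {"name": "jog_arm", "arguments": {
  "motion": [
    [[0, 0, 0.001, 0, 0, 0, 0.9], [0, 0, 0.002, 0, 0, 0, 0.9], [0, 0, 0.002, 0, 0, 0, 0.9]]
  ]
}}

```text
clock: 20.33
position: [0.4953, -0.0025, 0.0259]
ee_rot: [-2.507, -1.893, 0.001]
force: [-2.8, -0.5, -0.7]
width: 0.182
gripper_force: 45.0
```

>>> {"name": "jog_arm", "arguments": {
  "motion": [
    [[0, 0, 0.001, 0, 0, 0, 0.9], [0, 0, 0.0015, 0, 0, 0, 0.9], [0, 0, 0.0015, 0, 0, 0, 0.9]]
  ]
}}

```text
clock: 20.58
position: [0.4954, -0.0025, 0.0256]
ee_rot: [2.506, 1.893, -0.001]
force: [-8.3, -1.0, 20.4]
width: 0.185
gripper_force: 45.0
```

>>> {"name": "jog_arm", "arguments": {
  "motion": [
    [[0, 0, -0.001, 0, 0, 0, 0.9], [0, 0, -0.001, 0, 0, 0, 0.2], [0, 0, -0.001, 0, 0, 0, 0.1], [0, 0, -0.001, 0, 0, 0, 0.1], [0, 0, -0.001, 0, 0, 0, 0.1], [0, 0, -0.001, 0, 0, 0, 0.1], [0, 0, -0.03, 0, 0, 0, 0.1], [0, 0, -0.06, 0, 0, 0, 0.1], [0, 0, -0.1, 0, 0, 0, 0.1], [0, 0, -0.14, 0, 0, 0, 0.1]]
  ]
}}

```text
clock: 21.42
position: [0.4949, -0.0023, 0.1656]
ee_rot: [-2.506, -1.893, 0.002]
force: [1.1, -0.0, -0.5]
width: 0.446
gripper_force: 0.0
```

>>> {"name": "jog_arm", "arguments": {
  "motion": [
    [[-0.04, 0, 0, 0, 0, 0, 0.1], [-0.08, 0, 0, 0, 0, 0, 0.1], [-0.12, -0.02, 0, 0, 0, 0, 0.1], [-0.16, -0.06, 0, 0, 0, 0, 0.1], [-0.2, -0.1, 0, 0, 0, 0, 0.1], [-0.24, -0.14, 0, 0, 0, 0, 0.1], [-0.26, -0.16, 0, 0, 0, 0, 0.1], [-0.26, -0.16, 0, 0, 0, 0, 0.1]]
  ]
}}

```text
clock: 22.08
position: [0.2679, -0.2096, 0.1645]
ee_rot: [2.508, 1.892, -0.0]
force: [0.8, -1.8, -0.5]
width: 0.445
gripper_force: 0.0
```

```bash
python3 - <<'E'
from h import *
a=get_image("side");get_image("top")
print(observe()["position"],observe()["clock"])
H=C+.0015*ey-.002*ex
print("pred head top at z.084",proj("side",H+[0,0,.084]),proj("top",H+[0,0,.084]), "if 5mm high", proj("side",H+[0,0,.089]))
for n in("side","top"):
    for r in silhouettes("rod_head",n):
        ys,xs=np.nonzero(r["mask"]); print(n,round(r["p"],2),np.round(r["pixel"]),xs.min(),xs.max(),ys.min(),ys.max())
print("lid",[(round(r["p"],2),np.round(r["pixel"])) for r in silhouettes("lid","side")])
for n in("side",):
    for q in("jar1","bottle"): print(q,[(round(r["p"],2),np.round(r["pixel"])) for r in silhouettes(q,n)])
I=a[178:240,180:280].astype(float)
np.save("last.npy",a)
# brightness column through head
u=int(round(proj("side",H+[0,0,.065])[0]));print(u)
for v in range(180,226): print(v,a[v,u].tolist(),end=" ")
for k in(.084,.044): print(k,proj("side",H+[0,0,k]), proj("side",H+[0,0,k]-.009*ey))
E
```

```text
[ 0.2657 -0.2107  0.1642] 22.1833
pred head top at z.084 [227.9371 196.4735] [256.3435 214.5711] if 5mm high [227.799  194.8149]
side 0.84 [173. 330.] 165 179 319 348
side 0.64 [276. 312.] 270 285 291 332
side 0.41 [229. 203.] 226 232 196 211
top 0.6 [364. 247.] 359 367 245 251
lid [(0.71, array([238., 164.])), (0.51, array([272., 136.]))]
jar1 [(0.96, array([318., 194.])), (0.6, array([333., 254.])), (0.48, array([274., 138.]))]
bottle [(0.83, array([332., 349.]))]
228
180 [135, 107, 74] 181 [134, 106, 74] 182 [131, 104, 75] 183 [128, 100, 71] 184 [134, 107, 75] 185 [139, 112, 79] 186 [137, 107, 76] 187 [135, 108, 76] 188 [135, 107, 76] 189 [159, 126, 88] 190 [188, 151, 106] 191 [191, 153, 108] 192 [160, 129, 89] 193 [144, 123, 94] 194 [195, 179, 160] 195 [198, 197, 192] 196 [196, 194, 190] 197 [197, 197, 191] 198 [182, 182, 177] 199 [135, 134, 133] 200 [106, 104, 101] 201 [101, 100, 96] 202 [100, 100, 97] 203 [104, 102, 99] 204 [100, 98, 95] 205 [100, 100, 97] 206 [102, 102, 99] 207 [104, 102, 99] 208 [98, 94, 93] 209 [101, 100, 96] 210 [106, 103, 97] 211 [149, 132, 109] 212 [184, 157, 117] 213 [200, 167, 124] 214 [205, 172, 127] 215 [198, 166, 122] 216 [190, 159, 119] 217 [185, 157, 116] 218 [188, 158, 117] 219 [191, 161, 120] 220 [188, 158, 117] 221 [188, 156, 115] 222 [194, 164, 124] 223 [196, 164, 120] 224 [203, 171, 126] 225 [202, 169, 124] 0.084 [227.9371 196.4735] [226.9272 199.0108]
0.044 [229.0053 209.3013] [228.0337 211.8617]
```

```bash
python3 -c "from cell import *; print(sign_off())"
```

```text
the job is handed in; nothing more can be done
None
```

I handed the job in at about 22 s: the lid is open on its stop, the rod is pushed through both boards into the floor hole with its head seated on the upper board and let go, and the jars and bottle stand where they were.

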